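Half-close the bayonet lid of a watch travel canister and hold it

TASK

Put the blue bayonet lid on the watch travel canister with its lugs going down through the notches at the white marks, press it down flush against the spring, and turn it clockwise (seen from above) halfway, so that its white pointers stand at the yellow marks and short of the click that comes before the red marks. Finish while still gripping the lid by its bar, keeping it pressed down flush at the yellow marks and still, so that I can check the seal before it is locked; leave the cat, the pot and the shoehorn where they are.

Things in the scene. Friction and masses are not known exactly. Their poses are not given: they have to be found in the camera images.
- lid: Loose round lid, about 0.12 kg, standing plug-down. Origin: centre of the plug's underside, z up. Steel plug 52 mm dia, z=0 to 14. Two brass lugs along +x and -x, reaching 34 mm from the axis, 10 mm wide, z=0 to 5. Blue disc 72 mm dia, z=14 to 20, white pointers towards +x and -x. Same when turned half round: it may go on either way.
- lid_bar (a point): Middle of the lid's black grip bar, 34 mm above the lid's origin: 44 mm long along the lid's x, 14 mm wide in y, from z=20 (disc top) to z=48. Grip it across y.
- canister: Upright dark canister stuck to the dresser, 90 mm dia (foot 94), 62 mm high. Origin: centre of underside. Steel flange inside the mouth, z=57 to 62, opening 58 mm dia, with two notches 15 mm wide at +x and -x reaching 38 mm from the axis; white rim marks there. Red marks 90 degrees clockwise from white. Flush: disc on the flange, lid origin at z=48; lugs clear below the flange up to z=52.
- canister_rim (a point): Centre of the canister's mouth at rim height, 62 mm above the dresser; axes as the canister's.
- yellow_mark (a point): One of the two yellow rim marks (the other is across the mouth), 41 mm from the axis, 45 degrees clockwise from white from above: halfway to red. Turning: a stop blocks anticlockwise from white; clockwise there is light friction, sprung click balls are met at about 58 degrees, hard stop at 90 (locked).
- spring_plate (a point): Resting top centre of the sprung plate in the canister, 55 mm above the dresser, 48 mm dia. It pushes the lid's underside up with 2 N at first touch, about 5.5 N when flush; let go, a turned lid springs up 4 mm, an unturned one 7 mm.
- cat: Small painted ceramic cat on four legs, about 100 x 38 x 97 mm, loose bystander. Origin: centre of its underside.
- pot: Terracotta pot of pebbles, 100 mm dia, 82 mm high, loose bystander. Origin: centre of its underside.
- shoehorn: Folded aluminium shoehorn lying flat, 135 mm long along its x, 32 mm wide, 11 mm thick, loose bystander. Origin: centre of its underside.
Things that resemble listed ones, but are neither listed nor needed, are in the scene too. Of the things like the lid, leave any that is turquoise; of the rest the smaller one is meant.

How it is judged:
By the outcome, as a careful person would: the job done as asked, in the order asked, and still so for the second after the job is handed in, while the arm keeps its last pose, push and grip.
It also fails if it takes over 45 s, if anything falls off the work surface, if the arm or the gripper's body presses on something with over 40 N, if the wrist force passes 120 N, or if a joint passes its speed limit or range.

ROBOT

A 6-joint arm with a two-finger parallel gripper is mounted at the origin on the work surface. World frame = base frame: x ahead of the robot, y to its left, z up, the work surface at z = 0. Lengths are in mm, angles in rad, forces in N, time in s.
With the tool pointing down it reaches from about 250 to 850 mm from the base axis. Payload 12.5 kg.
Tool frame: the origin (TCP) lies on the front face of the gripper's body, between the roots of the fingers; the fingertips stand 84 mm ahead of it and the grasp point (between the pads) lies 65 mm ahead of it; z points along the fingers, y is the direction in which the jaws open and shut (so a half turn about z gives the same grasp; the last joint's range is limited). The gripper opens to 93 mm and grips with 3 to 60 N. Pads are 15 mm wide; open, the fingers measure 128 mm over their backs; the gripper's body (75 mm by 188 mm) begins 65 mm behind the grasp point.
Start: joints at [-1.204, 0.351, 1.652, -0, 1.139, -0.085], TCP at [240.138, -494.791, 302.733] pointing down, gripper open.
Joint ranges: [-2.75, 2.75], [-0.79, 2.1], [0.01, 2.65], [-1.57, 4.71], [0.07, 3.14], [-2.87, 2.87]. Speed limits (rad/s): [2.22, 2.22, 2.79, 3.14, 3.14, 3.14].

INTERFACE

Orientations are given as a rotation vector (axis times angle).
In Python, from workcell import env gives the robot as it stands. Calls block until the motion is done:
- env.move_pose(position, orientation): joint-space move of the TCP to a pose.
- env.move_straight(position, attitude=None, v=150, threshold=None): straight line of the TCP; attitude=None keeps the orientation; v is the mean speed in mm/s. With threshold (N) it stops when the force on the tool has changed by that much, and returns True; else False.
- env.movej(angles): joint-space move.
- env.grip(opening, f_grip=None): finger opening in mm; f_grip is the grip in N (None keeps the last); returns when the fingers have stopped.
- env.wait(seconds).
- env.ik(position, orientation): joint angles nearest the present ones, or None.
- env.sense(): the state.
- env.read_camera(name): name is "scene" or "top"; returns a dict with "color" (384x512x3 uint8, red, green, blue), "z_map" (384x512 float32, mm along the optical axis (not along the pixel's ray), 0 where there is no reading), "intrinsics" (3x3 intrinsics, pixels), "R" (3x3) and "t" (3): a world point X has camera coordinates R X + t. Camera axes: x right, y down, z forward; pixel columns grow to the right and rows downward; lengths in mm; the calibration is good to about 2 mm. A picture is of the moment at which its call begins.
A pose or a line that the arm cannot do raises env.Unreachable and nothing moves.
- env.finish_job(): hands the job in, once; it reports no verdict.
The state is a dict: "t": time; "q": joint angles; "joint_velocities": joint speeds; "joint_torque": joint torques, N m; "tool_pos": TCP position; "tcp_rot": TCP orientation; "ft_force": force on the tool from outside, world axes, zero at the start; "torque": the same for the moment, N m; "opening": finger opening in mm.
Only numpy, scipy, OpenCV 4.12 (cv2) and the standard library are available. Lean on these libraries where they do the work, as an engineer would, in place of code of your own. Each camera call takes 0.05 s, during which the arm holds its last target.

## Working session

There is one attempt and no reset: what is moved stays moved. The work goes in short steps, each a Python script; the robot and the scene stay as the last script left them, time stands still between calls to the robot, and variables do not carry over. Pictures are saved under pics/ and viewed, and the job is handed in when it is done.

```bash
ls; mkdir -p pics; python3 - <<'E'
from workcell import env
import cv2,numpy as np
for n in("scene","top"):
    c=env.read_camera(n); np.savez(f"pics/{n}0.npz",**c)
    cv2.imwrite(f"pics/{n}0.png",cv2.resize(c["color"][:,:,::-1],None,fx=1.5,fy=1.5,interpolation=cv2.INTER_CUBIC))
    print(n,c["intrinsics"].round(1).tolist(),c["R"].round(3).tolist(),c["t"].round(1).tolist(), (c["z_map"]>0).mean())
s=env.sense();print(s)
E
```

```text
pics
scene [[387.2, 0.0, 259.2], [0.0, 387.2, 188.3], [0.0, 0.0, 1.0]] [[0.655, 0.755, 0.006], [0.612, -0.526, -0.59], [-0.443, 0.391, -0.807]] [-368.3, -352.3, 1211.1] 0.9959055582682291
top [[452.0, 0.0, 258.7], [0.0, 452.0, 195.3], [0.0, 0.0, 1.0]] [[0.006, -1.0, 0.021], [-0.995, -0.008, -0.098], [0.099, -0.021, -0.995]] [-76.1, 617.3, 899.8] 0.9959309895833334
{'t': 0.1, 'q': array([-1.20358889e+00,  3.51161015e-01,  1.65237377e+00, -6.05287141e-05,
        1.13906889e+00, -8.46183178e-02]), 'joint_velocities': array([-1.75342082e-03, -1.71572806e-03, -3.10429358e-03,  5.55030657e-04,
        6.61196786e-04, -8.99851358e-06]), 'joint_torque': array([-5.39498415e-04, -4.98027635e+01, -2.85704648e+01,  6.99422183e-02,
        2.38624995e-02, -2.65504303e-05]), 'tool_pos': array([ 240.05812179, -494.59545967,  302.26170297]), 'tcp_rot': array([-3.06078799e+00, -7.03520938e-01,  3.09020284e-04]), 'ft_force': array([ 0.14863878, -0.14326413,  0.34169327]), 'torque': array([ 0.01550445, -0.02570913, -0.03963882]), 'opening': 92.95446103564059}
```

View pics/scene0.png

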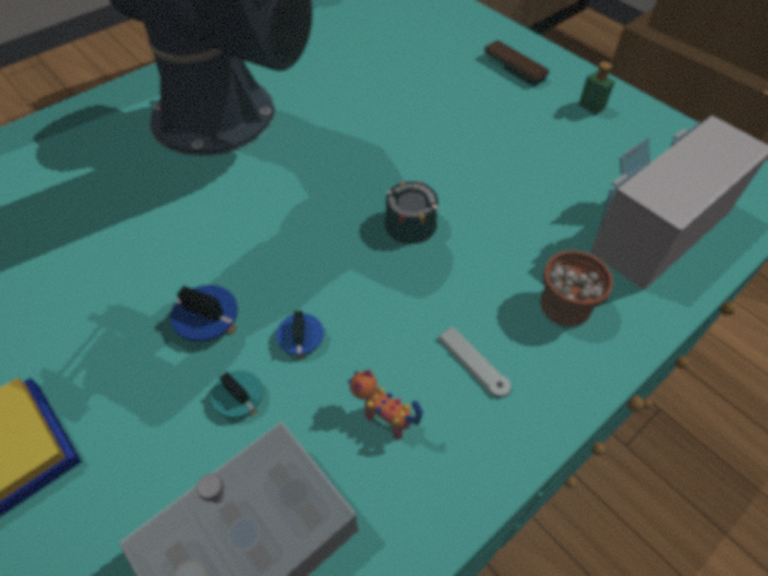

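View pics/top0.png

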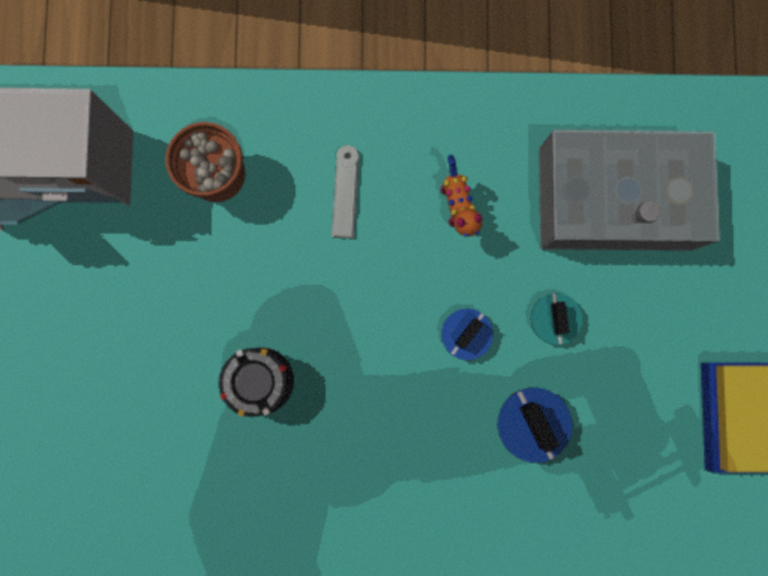

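The top view shows the small blue lid at about (467,334), a larger blue one at (536,425) and the turquoise one at (556,318), all in the 1.5x picture. The canister is at (256,382). Next I'll zoom in and measure.

```bash
python3 - <<'E'
import cv2,numpy as np
T=np.load("pics/top0.npz")["color"];S=np.load("pics/scene0.npz")["color"]
def crop(I,x,y,w=50,h=50): return cv2.resize(I[y:y+h,x:x+w,::-1],(390,290 if h!=w else 390),interpolation=cv2.INTER_NEAREST)
a=np.hstack([crop(T,145,228),crop(T,287,198)]);cv2.imwrite("pics/crT.png",a)
a=np.hstack([crop(S,250,115),crop(S,175,198)]);cv2.imwrite("pics/crS.png",a)
E
cat > h.py <<'E'
import numpy as np,cv2
from workcell import env
def ray(c,u,v):
    K,R,t=c["intrinsics"],c["R"],c["t"]; d=R.T@np.linalg.solve(K,np.array([u,v,1.])); o=-R.T@t
    return o,d
def onz(c,u,v,z):
    o,d=ray(c,u,v); return o+d*(z-o[2])/d[2]
def tri(c1,p1,c2,p2):
    o1,d1=ray(c1,*p1);o2,d2=ray(c2,*p2)
    A=np.stack([d1,-d2],1); s=np.linalg.lstsq(A,o2-o1,rcond=None)[0]
    a=o1+d1*s[0];b=o2+d2*s[1]; return (a+b)/2,np.linalg.norm(a-b)
def depth(c,u,v):
    z=c["z_map"][int(round(v)),int(round(u))]; K,R,t=c["intrinsics"],c["R"],c["t"]
    return R.T@(z*np.linalg.solve(K,np.array([u,v,1.]))-t)
def cloud(c):
    z=c["z_map"];H,W=z.shape;u,v=np.meshgrid(np.arange(W),np.arange(H))
    p=np.stack([u,v,np.ones_like(u)],-1)@np.linalg.inv(c["intrinsics"]).T*z[...,None]
    return (p-c["t"])@c["R"]
E
python3 - <<'E'
import sys;sys.path.insert(0,'.')
import numpy as np,cv2
from h import *
for n in("top","scene"):
    c=dict(np.load(f"pics/{n}0.npz")); X=cloud(c); hsv=cv2.cvtColor(c["color"],cv2.COLOR_RGB2HSV)
    m=((hsv[...,0]>105)&(hsv[...,0]<130)&(hsv[...,1]>150)).astype(np.uint8)
    k,l,st,ce=cv2.connectedComponentsWithStats(m)
    for i in range(1,k):
        if st[i,4]>80:
            P=X[l==i]; print(n,"blue",st[i],ce[i].round(1),np.median(P,0).round(1))
    for (u,v) in ([(171,255),(10+228,10)] if n=="top" else [(274,135)]): print(n,u,v,depth(c,u,v).round(1))
    # table level around
    tab=(hsv[...,0]>75)&(hsv[...,0]<95)&(hsv[...,1]>90); print(n,"table z",np.percentile(X[tab][:,2],[5,50,95]).round(1))
E
```

```text
top blue [295 206  24  28 364] [304.3 217.3] [ 574.4 -164.9   20.2]
top blue [304 211  24  29 326] [318.2 228.1] [ 549.5 -198.    20.2]
top blue [468 242  44  73 692] [474.2 275.9] [ 455.7 -516.1   23. ]
top blue [348 259  33  45 610] [368.1 275.9] [ 456.7 -299.1   28.3]
top blue [332 262  34  46 797] [345.5 287.9] [ 428.2 -248.3   28.3]
top 171 255 [495.7 100.8  55.7]
top 238 10 [1435.5   -1.9 -758.7]
top table z [-2.7  0.1  3.1]
scene blue [130 191  28  21 252] [147.1 199. ] [ 440.7 -238.2   26.8]
scene blue [114 204  39  23 539] [130.2 216.6] [ 456.2 -293.8   26.5]
scene blue [184 211  13  25 199] [190.8 223.3] [ 552.3 -198.3   18.3]
scene blue [202 210  13  26 249] [207.2 222.1] [ 577.  -165.3   18.5]
scene blue [  0 253  53  90 714] [ 29.5 302.1] [ 524.2 -521.    21.3]
scene 274 135 [495.9 107.2  52.8]
scene table z [-4.1 -1.5  1.1]
```

View pics/crT.png

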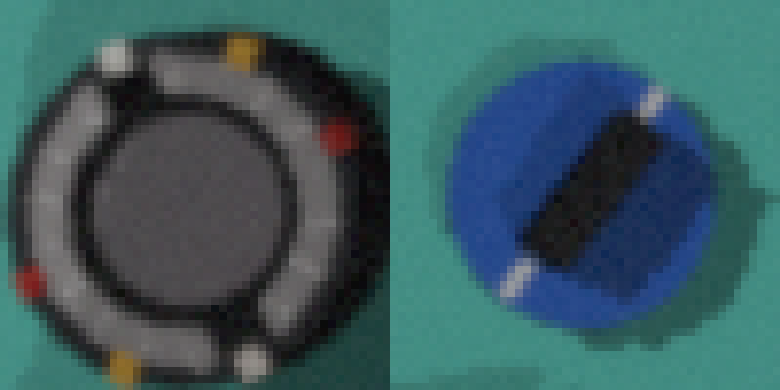

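View pics/crS.png

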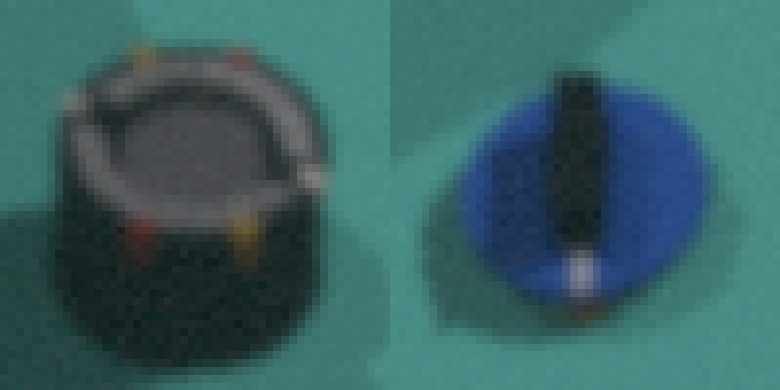

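The crops show the lid bar running from lower left to upper right. The canister's white marks are at top (159,235) and (177,274), with yellow and then red clockwise from them, as described. I'll triangulate marks and centres from both views.

```bash
cat > meas.py <<'E'
import sys
from h import *
T=dict(np.load("pics/top0.npz"));S=dict(np.load("pics/scene0.npz"))
def blobs(c,box,f,minA=3):
    x,y,w,h=box; I=c["color"][y:y+h,x:x+w]; hsv=cv2.cvtColor(I,cv2.COLOR_RGB2HSV).astype(int)
    m=f(hsv[...,0],hsv[...,1],hsv[...,2]).astype(np.uint8)
    k,l,st,ce=cv2.connectedComponentsWithStats(m,connectivity=8)
    return [(st[i,4],(ce[i]+[x,y]).round(2).tolist()) for i in range(1,k) if st[i,4]>=minA]
F=dict(white=lambda h,s,v:(v>150)&(s<70),yellow=lambda h,s,v:(h>12)&(h<32)&(s>130)&(v>100),red=lambda h,s,v:((h<8)|(h>172))&(s>120)&(v>80))
if __name__=="__main__":
    for n,c,b in(("T",T,(145,228,50,50)),("S",S,(250,115,50,50))):
        for k in F: print(n,k,blobs(c,b,F[k]))
    for n,c,b in(("T",T,(287,198,50,50)),("S",S,(175,198,50,50))):
        print(n,"ptr",blobs(c,b,lambda h,s,v:(v>120)&(s<105)))
        x,y,w,h=b; I=c["color"][y:y+h,x:x+w]; hsv=cv2.cvtColor(I,cv2.COLOR_RGB2HSV).astype(int)
        m=(~((hsv[...,0]>70)&(hsv[...,0]<102)&(hsv[...,1]>60))).astype(np.uint8)
        blue=((hsv[...,0]>102)&(hsv[...,0]<130)&(hsv[...,1]>120)).astype(np.uint8)
        blue=cv2.morphologyEx(blue,cv2.MORPH_OPEN,np.ones((2,2),np.uint8))
        pts=cv2.convexHull(cv2.findNonZero(blue)); 
        cs,_=cv2.findContours(cv2.fillConvexPoly(np.zeros_like(blue),pts,1),0,cv2.CHAIN_APPROX_NONE)
        e=cv2.fitEllipse(cs[0]); print(n,"disc",np.round(np.array(e[0])+[x,y],2),np.round(e[1],1),e[2])
        bk=((hsv[...,2]<50)).astype(np.uint8);k,l,st,ce=cv2.connectedComponentsWithStats(bk)
        i=1+np.argmax(st[1:,4]);P=cv2.findNonZero((l==i).astype(np.uint8));r=cv2.minAreaRect(P)
        print(n,"bar",np.round(ce[i]+[x,y],2),st[i,4],r)
E
python3 meas.py
```

```text
T white [(np.int32(7), [159.0, 234.71])]
T yellow [(np.int32(12), [175.42, 234.08]), (np.int32(10), [160.0, 274.5])]
T red [(np.int32(12), [187.5, 245.33]), (np.int32(12), [148.5, 263.67])]
S white []
S yellow []
S red []
T ptr [(np.int32(13), [320.38, 210.15]), (np.int32(16), [302.69, 233.25])]
T disc [311.98 223.51] [33.2 34. ] 134.15023803710938
T bar [312.39 221.95] 145 ((25.43077278137207, 23.946155548095703), (6.928758144378662, 20.961685180664062), 37.87498474121094)
S ptr [(np.int32(12), [199.0, 232.5])]
S disc [200.45 223.49] [26.2 31.5] 73.00956726074219
S bar [198.42 218.79] 97 ((23.5, 20.5), (19.0, 5.0), 90.0)
```

```bash
cat > m2.py <<'E'
from meas import *
F2=dict(white=lambda h,s,v:(v>115)&(s<75),yellow=lambda h,s,v:(h>12)&(h<34)&(s>75)&(v>60),red=lambda h,s,v:((h<9)|(h>170))&(s>75)&(v>50))
for n,c,b in(("T",T,(145,228,50,50)),("S",S,(250,115,50,50))):
    for k in F2: print(n,k,[(int(a),p) for a,p in blobs(c,b,F2[k],2)])
    # plate / ring contours
c=T
# flange ring from top: gray low sat
for n,c,b in(("T",T,(145,228,50,50)),("S",S,(250,115,50,50))):
    x,y,w,h=b; I=c["color"][y:y+h,x:x+w]; hsv=cv2.cvtColor(I,cv2.COLOR_RGB2HSV).astype(int)
    m=((hsv[...,1]<70)&(hsv[...,2]>60)).astype(np.uint8)
    k,l,st,ce=cv2.connectedComponentsWithStats(m,connectivity=4)
    for i in range(1,k):
        if st[i,4]>25: print(n,"grey",st[i]+[x,y,0,0,0],(ce[i]+[x,y]).round(2))
# lid disc triangulation
for nm,a,bb in [("disc",(311.98,223.51),(200.45,223.49)),("ptr",(302.69,233.25),(199.0,232.5)),("bar",(312.39,221.95),(198.42,218.79))]:
    X,e=tri(T,a,S,bb);print(nm,X.round(1),round(e,1))
d=onz(T,320.38,210.15,20)-onz(T,302.69,233.25,20);print("yaw top",np.degrees(np.arctan2(d[1],d[0])),"mid",(onz(T,320.38,210.15,20)+onz(T,302.69,233.25,20))/2, "disc@20 T",onz(T,311.98,223.51,17.5),"S",onz(S,200.45,223.49,17.5))
E
python3 m2.py
```

```text
T white [(15, [158.87, 234.53]), (71, [152.46, 253.03]), (9, [176.67, 274.11])]
T yellow [(22, [175.55, 234.05]), (16, [160.44, 274.75])]
T red [(20, [187.95, 245.1]), (13, [148.62, 263.62])]
S white [(6, [290.33, 137.67])]
S yellow [(11, [281.18, 144.18])]
S red [(9, [267.67, 144.11])]
T grey [164 234  25  37 259] [179.63 249.28]
T grey [148 238  25  38 271] [156.36 259.27]
T grey [157 243  24  24 456] [168.55 254.39]
S grey [258 121  34  25 555] [274.57 132.94]
disc [ 562.8 -181.7   12.7] 6.2
ptr [ 540.9 -175.3  -64.3] 3.5
bar [ 563.8 -181.7   34.4] 1.1
yaw top -37.621307288063115 mid [ 564.67063239 -182.40282792   20.        ] disc@20 T [ 560.94165235 -183.60056624   17.5       ] S [ 567.41331482 -180.45476107   17.5       ]
```

```bash
cat > m3.py <<'E'
from meas import *
P=lambda p,z:onz(T,*p,z)
W=[(158.87,234.53),(176.67,274.11)];Y=[(175.55,234.05),(160.44,274.75)];Rd=[(187.95,245.1),(148.62,263.62)]
for nm,A,off in(("white",W,0),("yellow",Y,45),("red",Rd,90)):
    a,b=P(A[0],62),P(A[1],62);d=b-a; print(nm,"mid",((a+b)/2).round(1),"yaw",(np.degrees(np.arctan2(d[1],d[0]))+off).round(1)%180,"len",np.linalg.norm(d).round(1))
print("ring",onz(T,168.0,254.27,62),"plate",onz(T,168.55,254.39,55))
for nm,a,b in [("whiteS",W[1],(290.33,137.67)),("yelS",Y[1],(281.18,144.18)),("redS",Rd[1],(267.67,144.11)),("ptr",(320.38,210.15),(199.0,232.5))]:
    X,e=tri(T,a,S,b);print(nm,X.round(1),round(e,1))
# lid by depth points in both
for n,c,b in(("T",T,(287,198,50,50)),("S",S,(175,198,50,50))):
    X=cloud(c);x,y,w,h=b;Z=X[y:y+h,x:x+w].reshape(-1,3)
    for lo,hi in((15,26),(40,56)):
        Q=Z[(Z[:,2]>lo)&(Z[:,2]<hi)&(np.linalg.norm(Z[:,:2]-[564,-182],axis=1)<42)]
        r=cv2.minAreaRect(Q[:,:2].astype(np.float32)); print(n,lo,len(Q),Q.mean(0).round(1),cv2.minEnclosingCircle(Q[:,:2].astype(np.float32)),np.percentile(Q[:,2],[10,50,90]).round(1),r)
for n,c,b in(("T",T,(145,228,50,50)),("S",S,(250,115,50,50))):
    X=cloud(c);x,y,w,h=b;Z=X[y:y+h,x:x+w].reshape(-1,3)
    Q=Z[(Z[:,2]>58)&(Z[:,2]<68)];print(n,"rim",len(Q),np.median(Q[:,2]).round(1),cv2.minEnclosingCircle(Q[:,:2].astype(np.float32)))
E
python3 m3.py
```

```text
white mid [497.4 106.2  62. ] yaw 25.5 len 85.0
yellow mid [497.3 105.6  62. ] yaw 25.900000000000006 len 83.8
red mid [497.2 105.   62. ] yaw 25.599999999999994 len 84.1
ring [497.34248798 105.63796492  62.        ] plate [496.88925693 105.78947828  55.        ]
whiteS [484.1 123.2  23. ] 80.8
yelS [459.3 152.  -45.1] 31.0
redS [463.  144.9 -29.2] 41.8
ptr [ 588.7 -199.3   26.5] 1.4
T 15 751 [ 562.6 -180.3   20.1] ((562.9056396484375, -181.1930694580078), 35.93096923828125) [18.  20.1 22.2] ((563.10546875, -181.35829162597656), (68.64124298095703, 71.2910385131836), 0.43349048495292664)
T 40 160 [ 562.7 -180.5   48.1] ((562.958740234375, -180.73793029785156), 22.378589630126953) [45.7 48.4 50.7] ((562.8450927734375, -180.91580200195312), (14.17625617980957, 43.5948486328125), 52.76527786254883)
S 15 546 [ 566.6 -181.    18.4] ((563.057861328125, -179.50320434570312), 36.92338943481445) [16.5 18.3 20.2] ((563.3439331054688, -179.74517822265625), (70.12383270263672, 70.45089721679688), 54.193355560302734)
S 40 117 [ 565.  -180.2   46.5] ((562.6439208984375, -179.5678253173828), 22.915586471557617) [44.6 46.6 48.7] ((563.2908935546875, -178.98155212402344), (13.440673828125, 44.8218879699707), 51.46759796142578)
T rim 924 61.8 ((496.41436767578125, 105.93228149414062), 45.80757522583008)
S rim 414 60.6 ((497.5129089355469, 106.6939926147461), 46.77177810668945)
```

```bash
cat >> h.py <<'E'
from scipy.spatial.transform import Rotation as Ro
def att(adeg): return (Ro.from_euler('z',adeg,degrees=True)*Ro.from_euler('x',180,degrees=True)).as_rotvec()
def st(tag=""):
    s=env.sense(); a=Ro.from_rotvec(s["tcp_rot"]).as_matrix()[:,0]; print(tag,"t",round(s["t"],2),"p",s["tool_pos"].round(1),"yaw",np.degrees(np.arctan2(a[1],a[0])).round(1),"F",s["ft_force"].round(1),"M",s["torque"].round(2),"open",round(s["opening"],1)); return s
def snap(n,name,box=None,f=1.5):
    c=env.read_camera(n);np.savez(f"pics/{name}.npz",**c);I=c["color"][:,:,::-1]
    if box: x,y,w,h=box;I=I[y:y+h,x:x+w]
    cv2.imwrite(f"pics/{name}.png",cv2.resize(I,None,fx=f,fy=f,interpolation=cv2.INTER_CUBIC)); return c
E
python3 - <<'E'
from meas import *
for nm,a,b in [("white",(158.87,234.53),(290.33,137.67)),("yel",(175.55,234.05),(281.18,144.18)),("red",(187.95,245.1),(267.67,144.11))]:
    X,e=tri(T,a,S,b);print(nm,X.round(1),round(e,1))
for a in(-37.4,142.6):
    print(a,env.ik([563.3,-181.2,106],att(a)))
for a in(25.6,-19.4,205.6,160.6):
    print(a,env.ik([497.2,105.9,154],att(a)))
E
```

```text
white [536.1 124.8  62.9] 1.2
yel [537.3  92.3  62.8] 1.4
red [515.6  67.2  63. ] 0.7
-37.4 [-3.89887077e-01  6.83291632e-01  1.66861518e+00 -4.44089210e-16
  7.89685838e-01  1.83366239e+00]
142.6 [-0.38988708  0.68329163  1.66861518  0.          0.78968584 -1.30793026]
25.6 [ 1.18256881e-01  4.89392929e-01  1.87752791e+00 -4.44089210e-16
  7.74671818e-01  1.24224892e+00]
-19.4 [0.11825688 0.48939293 1.87752791 0.         0.77467182 2.02764708]
205.6 [ 0.11825688  0.48939293  1.87752791  0.          0.77467182 -1.89934373]
160.6 [ 1.18256881e-01  4.89392929e-01  1.87752791e+00 -4.44089210e-16
  7.74671818e-01 -1.11394557e+00]
```

Both views put the rim at about 63 mm and the bar middle at about 34 mm, which agrees with the text. Now I'll grasp.

```bash
python3 - <<'E'
from h import *
L=[563.3,-181.2]
env.grip(60,40)
env.move_pose([*L,190],att(142.6)); st("above")
hit=env.move_straight([*L,106.5],v=70,threshold=6); st(f"down {hit}")
env.grip(5,40); st("gripped")
hit=env.move_straight([*L,180],v=100); st("up")
snap("scene","s1"); snap("top","t1")
E
```

```text
above t 2.53 p [ 563.1 -182.   190.3] yaw 142.5 F [-0.4  0.4  0.3] M [ 0.05 -0.14 -0.05] open 59.7
down False t 3.88 p [ 563.5 -181.3  107. ] yaw 142.6 F [-0.5  0.1  0. ] M [ 0.05 -0.14 -0.04] open 59.9
gripped t 4.67 p [ 563.3 -181.2  106.5] yaw 142.6 F [ 0.9 -0.2 -0. ] M [ 0.01 -0.17 -0.02] open 13.7
up t 5.55 p [ 563.  -181.1  179.4] yaw 142.6 F [-0.1 -0.2 -1.8] M [ 0.   -0.14 -0.06] open 14.1
```

View pics/s1.png

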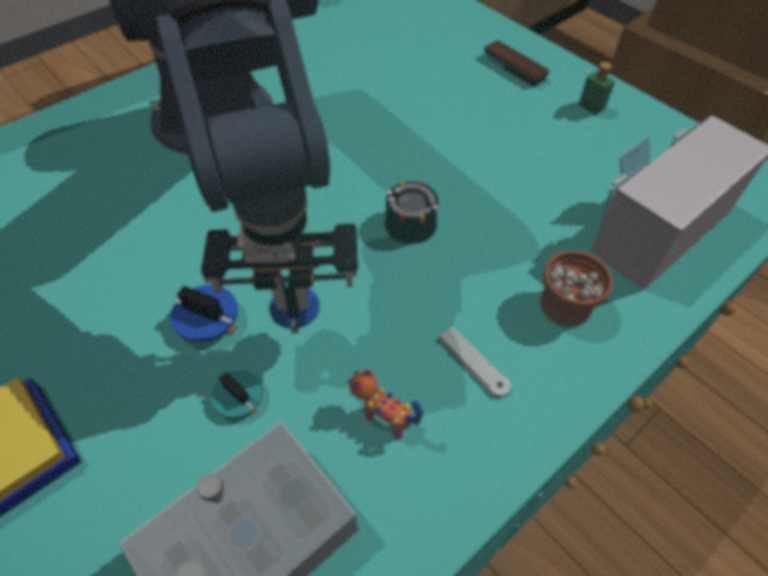

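The lid is gripped and lifted, at about (295,305) in the 1.5x scene view, with the opening at 14 mm matching the bar width. Moving to hover over the canister.

```bash
python3 - <<'E'
from h import *
C=[497.2,105.9]
env.move_pose([*C,220],att(205.6)); st("above")
env.move_straight([*C,188],v=80); env.wait(0.3); st("hover")   # lid origin z~81.5
snap("scene","s2",(235,90,100,75),7.5); snap("top","t2",(120,210,100,75),7.5)
E
```

```text
above t 6.79 p [497.6 105.2 219.9] yaw -154.5 F [-0.4  0.5 -0.9] M [ 0.09 -0.04 -0.  ] open 13.8
hover t 7.64 p [497.3 105.9 188.3] yaw -154.4 F [ 1.4 -0.5 -1.8] M [ 0.11 -0.14  0.02] open 13.6
```

View pics/s2.png

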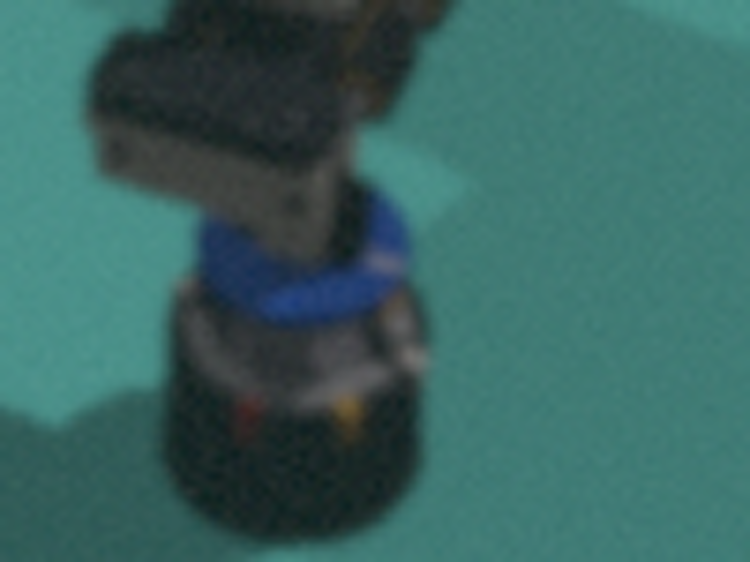

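View pics/t2.png

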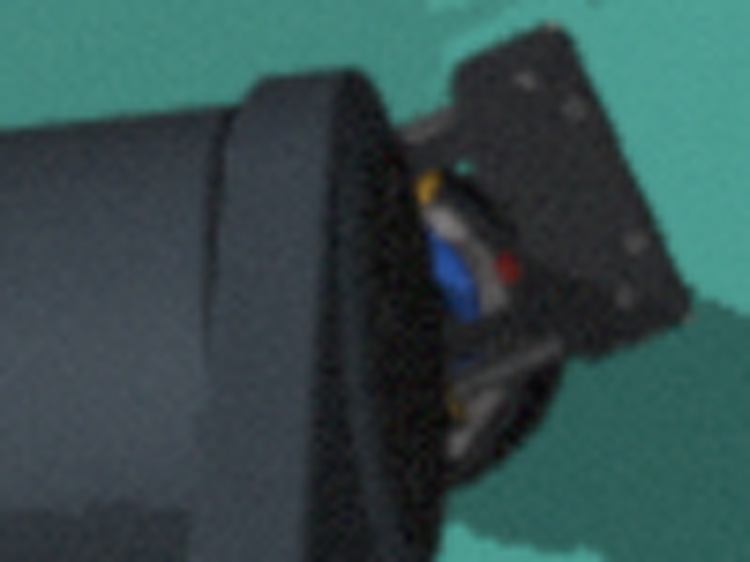

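```bash
python3 - <<'E'
from h import *
c=dict(np.load("pics/s2.npz"))
f=lambda x,y:(235+x/7.5-.5,90+y/7.5-.5)
C=np.array([497.2,105.9]);u=np.array([np.cos(np.radians(25.6)),np.sin(np.radians(25.6))])
for nm,p,z,r in(("ptr",(388,260),102,31),("lug",(394,305),84,34),("white",(414,357),62,42)):
    X=onz(c,*f(*p),z)[:2]; d=X-C; print(nm,X.round(1),"along",(d@u).round(1),"across",(u[0]*d[1]-u[1]*d[0]).round(1),"expect r",r)
E
```

```text
ptr [522.4 121. ] along 29.3 across 2.7 expect r 31
lug [526.3 121.6] along 33.0 across 1.6 expect r 34
white [533.4 126.1] along 41.3 across 2.6 expect r 42
```

In the scene view the pointer, lug and white mark share the same roughly 2 mm camera offset, so they line up with each other to about 1 mm. Lowering with a force guard.

```bash
python3 - <<'E'
from h import *
C=[497.2,105.9]
h=env.move_straight([*C,163.5],v=40,threshold=6); s=st(f"in {h}")
if not h:
    h=env.move_straight([*C,158.5],v=20,threshold=9); st(f"spring {h}")
snap("scene","s3",(235,90,100,75),7.5)
E
```

```text
in False t 8.5 p [497.3 105.9 163.6] yaw -154.4 F [ 0.7  0.1 -1.7] M [ 0.13 -0.1  -0.02] open 13.7
spring False t 8.9 p [497.5 105.9 158.7] yaw -154.4 F [1.5 0.7 2.4] M [ 0.14 -0.41 -0.02] open 13.6
```

View pics/s3.png

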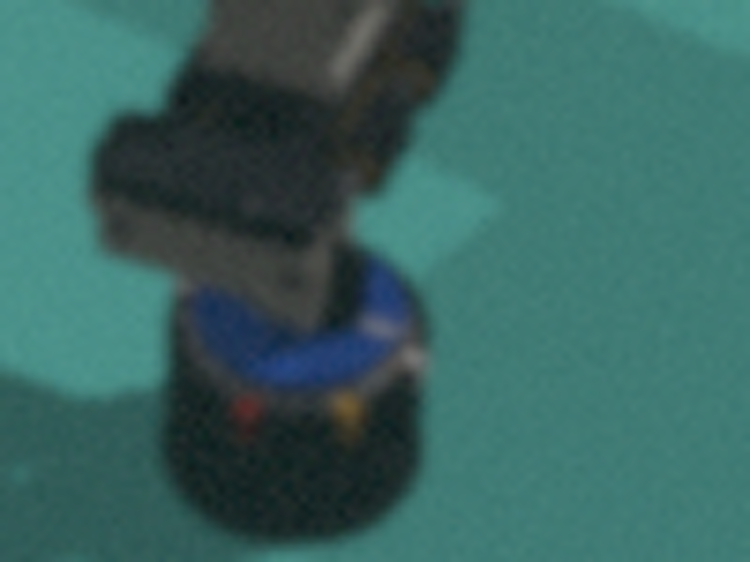

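The lid is in the notches with the pointer at (380,325), next to the white mark, and the spring is being felt. Pressing to flush.

```bash
python3 - <<'E'
from h import *
C=[497.2,105.9]
h=env.move_straight([*C,151],v=15,threshold=8); st(f"flush {h}")
env.wait(0.3); st("settled")
E
```

```text
flush True t 9.32 p [497.5 106.  154.4] yaw -154.4 F [-0.5 -0.2  4. ] M [ 0.08 -0.04 -0.01] open 13.5
settled t 9.62 p [497.6 105.9 154.4] yaw -154.4 F [-0.2 -0.3  4.7] M [ 0.1  -0.04  0.02] open 13.7
```

```bash
python3 - <<'E'
from h import *
C=[497.4,105.9]
for z in (154.0,153.5):
    env.move_straight([*C,z],v=10); env.wait(.2); s=st(f"press {z}")
    if s["ft_force"][2]>11: break
E
```

```text
press 154.0 t 10.07 p [497.5 105.9 154.4] yaw -154.4 F [-0.9  0.1 10.7] M [0.13 0.2  0.01] open 13.7
press 153.5 t 10.53 p [497.5 105.9 154.4] yaw -154.4 F [-3.3 -0.2 17. ] M [0.03 0.64 0.04] open 13.9
```

```bash
python3 - <<'E'
from h import *
C=[497.4,105.9]
for a in (198,190,175,165,160.6):
    env.move_straight([*C,153.8],att(a),v=20); s=st(f"a {a}")
    if abs(s["torque"][2])>1.5: print("stop");break
env.wait(.3);st("end")
snap("scene","s4",(235,90,100,75),7.5)
E
```

```text
a 198 t 10.81 p [497.6 105.9 154.4] yaw -162.1 F [-1.   0.2 13.4] M [ 0.02  0.11 -0.16] open 13.9
a 190 t 11.1 p [497.7 105.9 154.4] yaw -170.0 F [-1.  -0.3 12.1] M [ 0.04  0.02 -0.12] open 14.0
a 175 t 11.51 p [497.8 105.9 154.4] yaw 175.0 F [-0.3 -1.1 11.6] M [-0.03 -0.04 -0.25] open 13.8
a 165 t 11.83 p [497.8 105.9 154.4] yaw 165.0 F [ 0.2 -0.5 10.8] M [-0.02 -0.08 -0.14] open 13.8
a 160.6 t 12.08 p [497.8 105.9 154.4] yaw 160.6 F [-0.7  0.1 11.5] M [-0.01 -0.12 -0.13] open 13.6
end t 12.38 p [497.8 105.9 154.4] yaw 160.6 F [ 0.  -0.7 11.6] M [-0.05 -0.09 -0.14] open 13.8
```

View pics/s4.png

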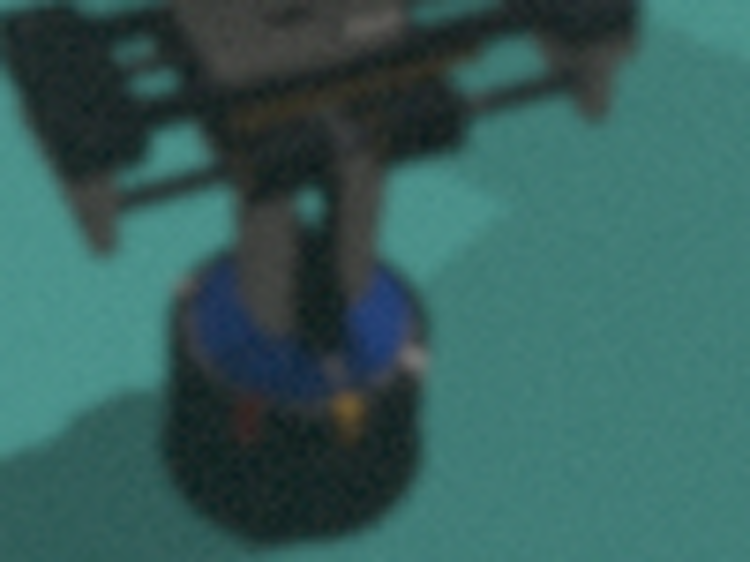

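```bash
python3 - <<'E'
from h import *
c=dict(np.load("pics/s4.npz"));S=dict(np.load("pics/scene0.npz"))
x,y,w,h=262,120,40,40
hsv=cv2.cvtColor(c["color"][y:y+h,x:x+w],cv2.COLOR_RGB2HSV).astype(int);H,Sa,V=hsv[...,0],hsv[...,1],hsv[...,2]
for nm,m in(("white",(V>85)&(Sa<100)),("yellow",(H>10)&(H<34)&(Sa>75)&(V>55)),("red",((H<9)|(H>170))&(Sa>60)&(V>45))):
    k,l,s,ce=cv2.connectedComponentsWithStats(m.astype(np.uint8))
    print(nm,[(int(s[i,4]),(ce[i]+[x,y]).round(1).tolist()) for i in range(1,k) if s[i,4]>1])
C=np.array([497.2,105.9])+2.3*np.array([-.43,.9])  # bias of scene view
f=lambda X,Y:(235+X/7.5-.5,90+Y/7.5-.5)
for nm,p,z in(("ptr",(335,370),68),("yel top",(348,402),62),("yel 0",(348,407),61),("white",(414,357),62)):
    d=onz(c,*f(*p),z)[:2]-C;print(nm,"r",np.linalg.norm(d).round(1),"ang",np.degrees(np.arctan2(d[1],d[0])).round(1))
E
python3 - <<'E'
import cv2;import numpy as np
c=np.load("pics/s4.npz")["color"][125:153,262:300,::-1]
cv2.imwrite("pics/s4z.png",cv2.resize(np.clip(c.astype(float)*1.8,0,255).astype(np.uint8),None,fx=20,fy=20,interpolation=cv2.INTER_NEAREST))
E
```

```text
white [(2, [266.0, 120.5]), (5, [285.0, 122.0]), (22, [290.2, 137.1])]
yellow [(14, [281.1, 144.6])]
red [(5, [267.6, 145.0])]
ptr r 30.1 ang -19.7
yel top r 39.8 ang -18.5
yel 0 r 41.0 ang -19.2
white r 41.3 ang 26.0
```

View pics/s4z.png

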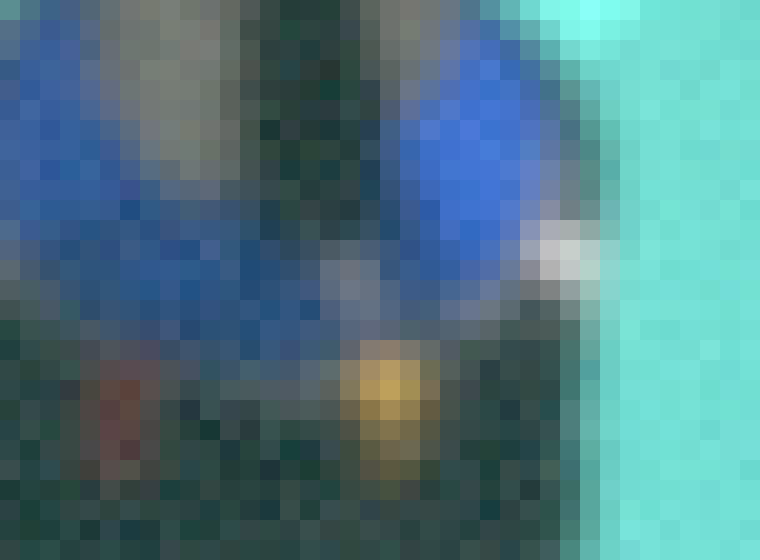

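The shadowed pointer is at about (355,280) in the zoomed crop and points straight at the yellow mark at (390,390). The angles are about -19.7° against -19°. I'll do a final steadiness and bystander check, then hand in.

```bash
python3 - <<'E'
from h import *
c=env.read_camera("scene");S=dict(np.load("pics/scene0.npz"))
for nm,(x,y,w,h) in dict(cat=(230,242,60,52),pot=(355,162,60,60),horn=(288,213,58,56)).items():
    a=c["color"][y:y+h,x:x+w].astype(np.float32).mean(2);b=S["color"][y:y+h,x:x+w].astype(np.float32).mean(2)
    print(nm,cv2.phaseCorrelate(a,b))
s=st("final");print(np.abs(s["joint_velocities"]).max())
env.finish_job()
E
```

```text
cat ((0.05231156373291057, -0.019616615317605834), 1.0521211138478033)
pot ((0.04066479144443491, 0.02367487456336903), 1.0978996801376342)
horn ((0.05036077200108835, 0.0691280860405783), 0.9204242653316922)
final t 12.48 p [497.8 105.9 154.4] yaw 160.6 F [ 0.5 -0.5 10.8] M [-0.08 -0.05 -0.09] open 13.8
0.0014721861603595597
the job is handed in; nothing more can be done
```

The smaller blue lid is on the canister at the yellow marks, still gripped by its bar and pressed down flush. I lowered it through the notches at the white marks, pressed it to a firm stop against the spring, and turned it 45° clockwise. I handed the job in at 12.5 s.

**Last checks:**
- **Angle:** the pointer is at about -19.7° and the yellow mark at about -19°, so they agree to roughly 1°. This comes from the scene camera alone, because the arm blocks the top view. It is about 13° short of where the click is met, and the turning torque stayed at or below 0.25 N m.
- **Flush:** the tool height stayed at 154.4 mm (154.5 expected) throughout the turn, with a steady push of about 11 N.
- **Grip and stillness:** the gripper opening is 13.8 mm on the 14 mm bar, and the joints are still.
- **Cat, pot and shoehorn:** none of them moved, with less than 0.1 pixel of shift in the image.

**Disagreements:** the scene camera read positions about 2 mm off sideways from the top camera. I allowed for this because the lid and the rim marks shared the same offset. My scene-camera fit of the lid's disc outline was also off, by about 6 mm, so I used the bar, pointer and depth readings instead. No check failed at the end.

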